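# Gauge a reel axle stub and hold its snap ring spread at the groove

## Task

Push the bench caliper's sliding jaw along its beam until it bears on the axle stub and leave it shut there. Then pick up the ring pliers by their two black side grips, squeeze the grips fully home so that the snap ring on the pins is spread, and lower the spread ring over the top of the stub, without forcing it, until it is level with the dark groove. Finish while holding it there: grips still squeezed home, ring flat, centred round the groove and not pressing on the stub; leave the tape roll, label roll and spare canister alone.

Things in the scene. Friction and masses are not known exactly. Their poses are not given: they have to be found in the camera images.
- fixture: Grey base plate (12 mm thick, x -48 to +72, y -73 to +117 mm) fixed to the bench, carrying an upright steel axle stub and a caliper beam. Origin: on the stub's axis at bench level; z up. The beam (14 mm wide, top at z 38 mm) runs along y at x +46 mm; its fixed jaw touches the stub's -y side. All but the stub and the thumb tab stays below z 45 mm.
- groove (a point): Middle of the stub's dark groove, on its axis, 80 mm above the bench; axes as the fixture's. Stub: flange 64 mm across up to z 20 mm, shaft 40 mm in diameter up to z 97 mm, with the groove (35 mm in diameter) from z 75 to 85 mm, then a cone narrowing to 30 mm at the flat top, z 104 mm.
- caliper_jaw (a joint): Slide of the caliper's moving jaw along the fixture's -y, in m: 0 = 35 mm away from the stub, 0.035 = touching the stub (it goes no farther). Starts between 0 and 0.015. Friction about 2 N; it stays where it is left.
- thumb_tab (a point): On the moving jaw's carriage: middle of the +y face, 5 mm below the top edge, of the upright black ribbed tab, 22 mm wide (fixture x), 8 mm thick (y), from z 43 to z 65 mm. Push this face toward the fixture's -y. Axes as the fixture's.
- ring_pliers: Loose parallel-grip ring pliers lying flat, 150 x 56 x 32 mm, 0.25 kg. Origin: underside, below the grasp place; x points ahead to the ring, z up. Grey housing 23 mm wide between two black ribbed grips, x -52 to +16 mm, z 4 to 32 mm; two steel jaws reach ahead to pins in the eyes of a dark C-shaped snap ring, captive on them.
- grips_mid (a point): Between the two grips, 20 mm above the pliers' underside, at x 0: the place to grasp, fingers closing along the pliers' y. Near the centre of mass. Mind the long lamp head hanging over the bench beyond the pliers: world x 0.58 to 0.63, y -0.56 to 0.06, 0.48 m up; keep the wrist and forearm on the robot's side of it.
- ring_center (a point): Centre of the snap ring, 68 mm ahead of grips_mid and 16 mm below it. The ring lies in the pliers' x-y plane, 4 mm thick; spread it is 47 mm inside, about 57 mm outside (66 at the eyes, toward the grips); at rest its arms stand inward and the 40 mm stub does not pass. Nothing of the pliers stands above its opening. Axes as the pliers'.
- squeeze (a joint): How far each grip is squeezed in, m: 0 = at rest (56 mm over the grips, ring narrow), 0.010 = home on the stop (36 mm over the grips, ring fully spread). Both grips move together; springs push back with 2 N at rest and 6 N on each grip at the stop, and open them when let go. Grip with 30 N or more to keep it home.
- tape_roll: Tape roll lying flat, 87 mm across, 18 mm high; a bystander. Origin: centre of its underside.
- label_roll: White label roll, 59 mm across, 30 mm high; a bystander. Origin: centre of its underside.
- spare_canister: White canister pack lying on its side, 64 x 178 x 54 mm; a bystander. Origin: centre of its underside.

How it is judged:
By the outcome, as a careful person would: the job done as asked, in the order asked, and still so for the second after the job is handed in, while the arm keeps its last pose, push and grip.
It also fails if it takes over 58 s, if anything falls off the work surface, if the arm or the gripper's body presses on something with over 40 N, if the wrist force passes 120 N, or if a joint passes its speed limit or range.

## Robot

A 7-joint arm with a two-finger parallel gripper is mounted at the origin on a cart in front of the work surface, level with it; the furniture and walls round the work are solid. World frame = base frame: x ahead of the robot, y to its left, z up, the work surface at z = 0. Lengths are in m, angles in rad, forces in N, time in s.
With the tool pointing down it reaches from about 0.425 to 0.875 m from the base axis. Payload 4.7 kg.
Tool frame: the origin (TCP) lies at the very end of the fingers, on their centre line; the grasp point (between the pads) lies env.tcp_to_grasp behind it (env.tcp_to_grasp is the distance from the TCP to the grasp point, in m); z points along the fingers, y is the direction in which the jaws open and shut (so a half turn about z gives the same grasp; the last joint's range is limited). The gripper opens to 87 mm and grips with 3 to 60 N. Pads are 19 mm wide; open, the fingers measure 117 mm over their backs; the gripper's body (75 mm by 190 mm) begins 51 mm behind the grasp point.
Start: joints at [-1.325, 0.321, -0.07, 1.45, 0.023, 1.371, -0.057], TCP at [0.149, 0.633, 0.223] pointing down, gripper open.
Joint ranges: [-2.86, 2.86], [-0.3, 2.09], [-1.38, 1.24], [0.06, 2.45], [-1.56, 4.7], [0.09, 2.05], [-2.69, 2.69]. Speed limits (rad/s): [2.57, 2.57, 3.14, 3.14, 3.14, 3.14, 3.14].

## Interface

Orientations are given as a rotation vector (axis times angle).
In Python, from station import env, eyes, order gives the robot as it stands. The module is installed in compiled form; this text tells all that it offers.
- The arm moves only by the tool move_arm, never from a script. Its argument "increments" is a list of rows, each a list of 3 entries, a list of its own where there are three numbers: the closure, from 0 (fully open) to 1 (shut), then the shift along the tool's x, y, z in mm, then the turn, a rotation vector about the tool's x, y, z in degrees. In form: [[grip, [x, y, z], [wx, wy, wz]], ...]. A call has 1 to 8 rows; each row is the pose to reach, as a shift and turn from the pose commanded when the call began, along the tool's axes at that moment; what a row does not reach only later rows make up. A row lasts 1/10 s, in which the tool goes at most 50 mm and 8.59 degrees, less where a joint would pass 70% of its speed; a pose out of reach is approached as far as the arm can. A call with a gripper value outside its range is refused whole. The fingers move at their own pace and stop on an object; the grip force is fixed at half the most. Time passes only in rows, so rows that repeat a pose let the fingers close. It gives the time, the measured TCP pose, the force and the opening at its end, in the units of the state.
- env.sense(): the state, without advancing time (a new reading comes with each control period).
- eyes.snapshot(name): name is "scene" or "top"; returns a dict with "color" (400x640x3 uint8, red, green, blue), "fx", "fy", "cx", "cy" (pixels), "R" (3x3) and "t" (3): a world point X has camera coordinates R X + t. Camera axes: x right, y down, z forward; pixel columns grow to the right and rows downward; lengths in m; the calibration is good to about 2 mm. A picture is of the moment at which its call begins. There is no depth.
- order.job_done(): hands the job in, once; it reports no verdict.
The state is a dict: "time_s": time; "joint_pos": joint angles; "qd": joint speeds; "tau": joint torques, N m; "tcp_pos": TCP position; "eef_rot": TCP orientation; "force": force on the tool from outside, world axes, zero at the start; "torque": the same for the moment, N m; "opening": finger opening in m.
Only numpy, scipy, OpenCV 4.12 (cv2) and the standard library are available. Lean on these libraries where they do the work, as an engineer would, in place of code of your own. Each camera call takes 0.05 s, during which the arm holds its last target. There are 200 camera calls.

## Working session

There is one attempt and no reset: what is moved stays moved. The work goes in short steps, Python scripts to look and compute and a tool call to move; the robot and the scene stay as the last step left them, time stands still between calls to the robot, and variables do not carry over. Pictures are saved under pics/ and viewed, about 8 in all and at most 12, crops included, and the job is handed in when it is done.

Besides the shell and the picture viewer there is one more tool, called by a JSON object that holds its "method" and its "body". move_arm: Moves the arm, as the interface text tells. Its arguments: {"type":"object","properties":{"increments":{"type":"array"}},"required":["increments"]}

```bash
mkdir -p pics
python3 - <<'E'
from station import env,eyes
import cv2,numpy as np
print(env.sense(), env.tcp_to_grasp)
for n in("scene","top"):
    s=eyes.snapshot(n); cv2.imwrite(f"pics/{n}0.png",s["color"][:,:,::-1])
    print(n,s["fx"],s["fy"],s["cx"],s["cy"],np.round(s["R"],4).tolist(),np.round(s["t"],4).tolist(),(-s["R"].T@s["t"]).round(3))
E
```

```text
{'time_s': 0.0, 'joint_pos': array([-1.32487847,  0.32182451, -0.07008346,  1.45167469,  0.02262044,
        1.37077515, -0.05689115]), 'qd': array([-0.00019363,  0.00136165,  0.00075121,  0.00168502,  0.00139443,
       -0.00020295, -0.00132909]), 'tau': array([ 8.70817366e-04, -4.91294324e+01, -4.03561899e-01, -3.12526417e+01,
       -6.40653865e-02,  4.36762290e-02,  1.58365160e-04]), 'tcp_pos': array([0.14926644, 0.63206778, 0.22146067]), 'eef_rot': array([-3.63245912e-01, -3.12041793e+00,  2.97181021e-03]), 'force': array([ 0.36733587, -0.0917866 , -0.04135782]), 'torque': array([0.02567256, 0.00856253, 0.08141555]), 'opening': 0.08678424624021128} 0.0187
scene 485.10696151412606 485.10696151412606 322.3958800189522 200.7757205441263 [[0.8643, -0.5028, 0.0128], [-0.2854, -0.5112, -0.8107], [0.4142, 0.697, -0.5853]] [-0.4874, 0.2225, 0.9015] [ 0.111 -0.76   0.714]
top 462.005293378278 462.005293378278 323.1613843563168 207.64669451243273 [[0.0066, -0.9996, 0.0261], [-0.9921, -0.0098, -0.125], [0.1252, -0.0251, -0.9918]] [-0.017, 0.5809, 0.9995] [0.451 0.014 1.064]
```

View pics/scene0.png

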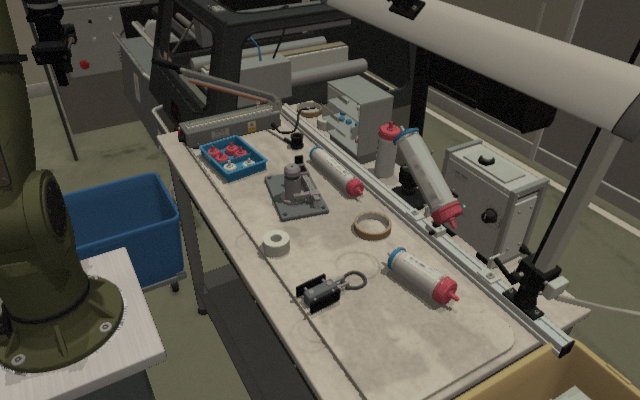

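View pics/top0.png

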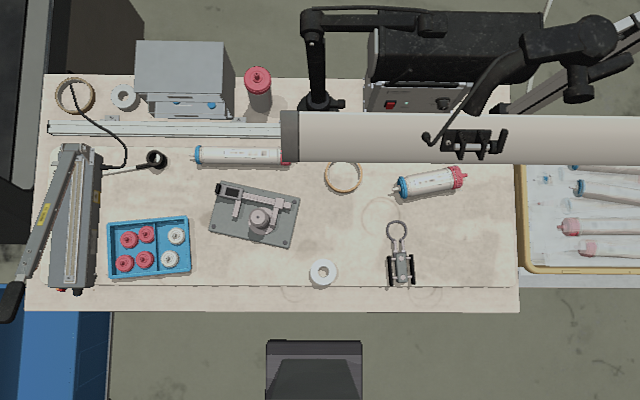

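The scene view shows the fixture at about (295,190), the pliers at (320,290) with their ring at (355,281), the label roll and the tape roll. In the top view the stub is at (260,220), the thumb tab near (232,190), the pliers at (400,268) and the ring at (396,230). Next I take enlarged crops of both.

Run:
```python
import cv2,numpy as np
s=cv2.imread("pics/scene0.png");t=cv2.imread("pics/top0.png")
def c(im,x,y,w,h): return cv2.resize(im[y:y+h,x:x+w],(400,300),interpolation=cv2.INTER_CUBIC)
a=np.vstack([np.hstack([c(t,204,170,100,75),c(t,350,215,100,75)]),np.hstack([c(s,250,150,100,75),c(s,285,255,100,75)])])
cv2.imwrite("pics/crop0.png",a)
```

```text
(no output)
```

View pics/crop0.png

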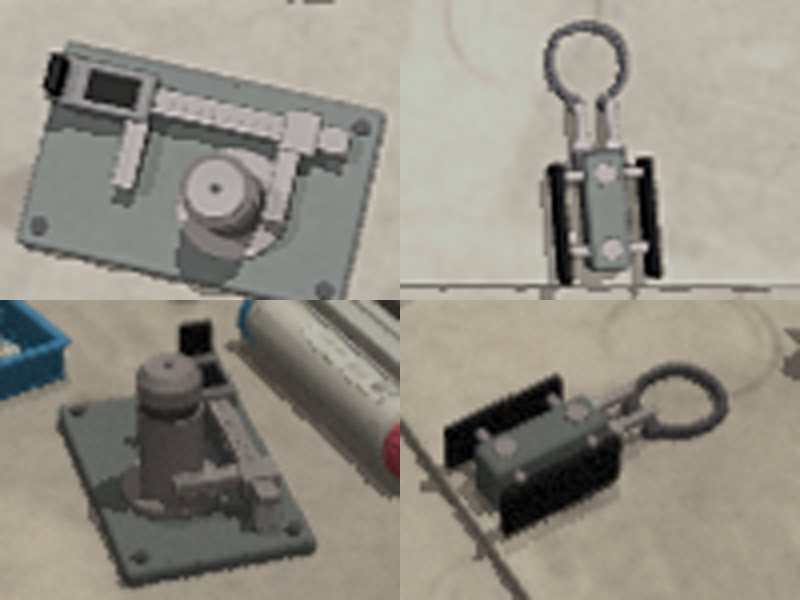

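The crops show the stub top's centre dot at top (257.5,217) and scene (292,166), the tab top at top (218,188), the ring centre near top (397,230.5), and the black grips either side of the grey housing. Next I cast rays through these points and triangulate.

```bash
cat > h.py <<'E'
import numpy as np,cv2
from station import env,eyes
from scipy.spatial.transform import Rotation as Ro
def ray(s,p):
    d=np.array([(p[0]-s["cx"])/s["fx"],(p[1]-s["cy"])/s["fy"],1.]); R=np.array(s["R"])
    return -R.T@s["t"],R.T@d
def plane(s,p,z):
    c,d=ray(s,p); return c+d*(z-c[2])/d[2]
def tri(s1,p1,s2,p2):
    (a,d),(b,e)=ray(s1,p1),ray(s2,p2)
    k=np.linalg.lstsq(np.c_[d,-e],b-a,rcond=None)[0]; P,Q=a+k[0]*d,b+k[1]*e
    return (P+Q)/2,np.linalg.norm(P-Q)
def proj(s,X):
    c=np.array(s["R"])@X+s["t"]; return np.array([s["fx"]*c[0]/c[2]+s["cx"],s["fy"]*c[1]/c[2]+s["cy"]])
def tool(X):  # world offset of point from TCP in tool axes, mm
    e=env.sense(); return (Ro.from_rotvec(e["eef_rot"]).inv().apply(np.array(X)-e["tcp_pos"])*1000).round(1)
E
python3 - <<'E'
from h import *
T=eyes.snapshot("top");S=eyes.snapshot("scene"); np.set_printoptions(precision=4,suppress=True)
tp=lambda x,y,o=(204,170):(o[0]+x/4-.4,o[1]+y/4-.4)
print("stubtop",tri(T,tp(214,188),S,tp(168,64,(250,150))), plane(T,tp(214,188),.104))
for p in[(68,42),(385,108),(20,243)]: print("corner",plane(T,tp(*p),.012))
print("tab",plane(T,tp(57,73),.065),"tri",tri(T,tp(57,73),S,tp(196,22,(250,150))))
o=(350,215)
for p in[(187,62)]: print("ring",plane(T,tp(*p,o),.004),tri(T,tp(*p,o),S,tp(282,101,(285,255))))
for n,p in dict(LF=(153,163),LB=(165,283),RF=(245,157),RB=(256,277)).items(): print(n,plane(T,tp(*p,o),.032))
print("bolts",tri(T,tp(206,173,o),S,tp(178,111,(285,255))),tri(T,tp(212,249,o),S,tp(107,145,(285,255))))
# gray image masks: ring
hs=T["color"].astype(int); m=(hs.sum(2)<260).astype(np.uint8); m[:,:385]=0;m[:,410:]=0;m[:218]=0;m[243:]=0
ys,xs=np.nonzero(m); print("ring mask box",xs.min(),xs.max(),ys.min(),ys.max())
E
```

```text
stubtop (array([0.552 , 0.1273, 0.1036]), np.float64(0.0010546364716166605)) [0.5524 0.127  0.104 ]
corner [0.6457 0.2236 0.012 ]
corner [0.6093 0.041  0.012 ]
corner [0.5297 0.2467 0.012 ]
tab [0.6187 0.2184 0.065 ] tri (array([0.6181, 0.2182, 0.0669]), np.float64(0.0006214657478029947))
ring [ 0.5346 -0.1824  0.004 ] (array([ 0.5349, -0.1829,  0.0015]), np.float64(0.00023804004065463677))
LF [ 0.4758 -0.1574  0.032 ]
LB [ 0.4097 -0.1634  0.032 ]
RF [ 0.4795 -0.2091  0.032 ]
RB [ 0.4133 -0.2141  0.032 ]
bolts (array([ 0.4701, -0.1872,  0.0305]), np.float64(0.000739747194826771)) (array([ 0.4284, -0.19  ,  0.0309]), np.float64(2.906252062595784e-05))
ring mask box 386 405 222 242
```

{"method": "move_arm", "body": {"increments": [[1,[-30,-14,0],[0,0,0]],[1,[-70,-32,0],[0,0,0]],[1,[-110,-50,0],[0,0,0]],[1,[-150,-68,0],[0,0,0]],[1,[-190,-87,0],[0,0,0]],[1,[-230,-105,0],[0,0,-1]],[1,[-270,-123,0],[0,0,-2]],[1,[-300,-137,0],[0,0,-2]]]}}

```text
time_s: 1.0
tcp_pos: [0.4095, 0.4303, 0.2225]
eef_rot: [-0.303, -3.127, 0.0]
force: [1.7, -1.2, -0.7]
opening: 0.0312
```

Run:
```python
from h import *
e=env.sense();print(e["time_s"],e["tcp_pos"],e["force"],e["opening"],Ro.from_rotvec(e["eef_rot"]).as_matrix().round(3).tolist())
print(tool([.627,.261,.12]))
```

```text
1.0 [0.40952755 0.43029279 0.22254204] [ 1.66361973 -1.17771032 -0.73810973] 0.0311828093648025 [[-0.981, 0.192, -0.0], [0.192, 0.981, -0.0], [0.0, -0.0, -1.0]]
[-245.9 -124.4  102.5]
```

{"method": "move_arm", "body": {"increments": [[1,[-40,-20,10],[0,0,0]],[1,[-80,-40,25],[0,0,0]],[1,[-120,-60,40],[0,0,0]],[1,[-160,-80,60],[0,0,0]],[1,[-200,-100,80],[0,0,0]],[1,[-235,-118,100],[0,0,0]],[1,[-245,-124,102],[0,0,0]],[1,[-245,-124,102],[0,0,0]]]}}

```text
time_s: 1.8
tcp_pos: [0.6268, 0.2578, 0.1193]
eef_rot: [-0.316, -3.125, 0.004]
force: [0.3, -0.1, 0.8]
opening: 0.0001
```

Run:
```python
from h import *
T=eyes.snapshot("top");S=eyes.snapshot("scene")
e=env.sense();print(e["time_s"],e["tcp_pos"],e["force"],e["opening"]); print(proj(T,e["tcp_pos"]),proj(S,e["tcp_pos"]))
c=lambda im,x,y:cv2.resize(im[y:y+100,x:x+100,::-1],(400,400),interpolation=cv2.INTER_CUBIC)
cv2.imwrite("pics/tab1.png",np.hstack([c(T["color"],190,140),c(S["color"],250,120)]))
```

```text
1.9 [0.625102  0.2626508 0.121006 ] [ 0.25473051  1.04916036 -0.08151898] 0.00038856103523618067
[190.93199245 179.99785387] [292.8052911  129.03427264]
```

View pics/tab1.png

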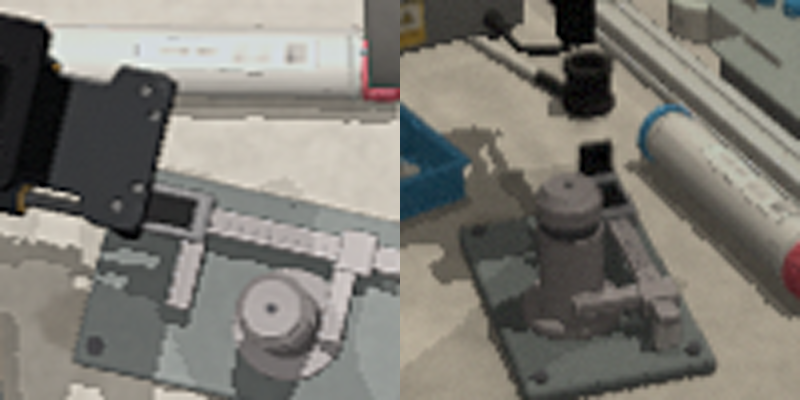

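The left crop shows the tool body over the tab area. In the right crop the fingertips are at scene (293,131), beyond and above the black tab at (299,158), and the way down is clear.

{"method": "move_arm", "body": {"increments": [[1,[0,0,20],[0,0,0]],[1,[0,0,45],[0,0,0]],[1,[0,0,67],[0,0,0]],[1,[0,0,67],[0,0,0]],[1,[0,-6,67],[0,0,0]],[1,[0,-12,67],[0,0,0]],[1,[0,-18,67],[0,0,0]],[1,[0,-20,67],[0,0,0]]]}}

```text
time_s: 2.7
tcp_pos: [0.6227, 0.24, 0.055]
eef_rot: [0.311, 3.124, 0.001]
force: [-0.5, -1.0, -0.8]
opening: 0.0005
```

{"method": "move_arm", "body": {"increments": [[1,[0,-3,0],[0,0,0]],[1,[0,-6,0],[0,0,0]],[1,[0,-9,0],[0,0,0]],[1,[0,-12,0],[0,0,0]],[1,[0,-15,0],[0,0,0]],[1,[0,-18,0],[0,0,0]]]}}

```text
time_s: 3.3
tcp_pos: [0.6184, 0.2241, 0.0538]
eef_rot: [0.308, 3.126, 0.001]
force: [0.6, 2.0, 1.1]
opening: 0.0004
```

{"method": "move_arm", "body": {"increments": [[1,[0,-2,0],[0,0,0]],[1,[0,-4,0],[0,0,0]],[1,[0,-6,0],[0,0,0]],[1,[0,-8,0],[0,0,0]],[1,[0,-10,0],[0,0,0]],[1,[0,-10,0],[0,0,0]]]}}

```text
time_s: 3.9
tcp_pos: [0.6163, 0.2132, 0.0535]
eef_rot: [-0.309, -3.126, 0.001]
force: [-0.9, 0.6, 0.4]
opening: 0.0002
```

Run:
```python
from h import *
T=eyes.snapshot("top");S=eyes.snapshot("scene")
e=env.sense();print(e["time_s"],e["tcp_pos"],e["force"],e["opening"])
c=lambda im,x,y:cv2.resize(im[y:y+100,x:x+100,::-1],(400,400),interpolation=cv2.INTER_CUBIC)
cv2.imwrite("pics/tab2.png",np.hstack([c(T["color"],210,160),c(S["color"],250,120)]))
```

```text
4.0 [0.61643419 0.21315598 0.05336731] [0.64802019 1.15434234 0.51189896] 0.0006802844270881666
```

View pics/tab2.png

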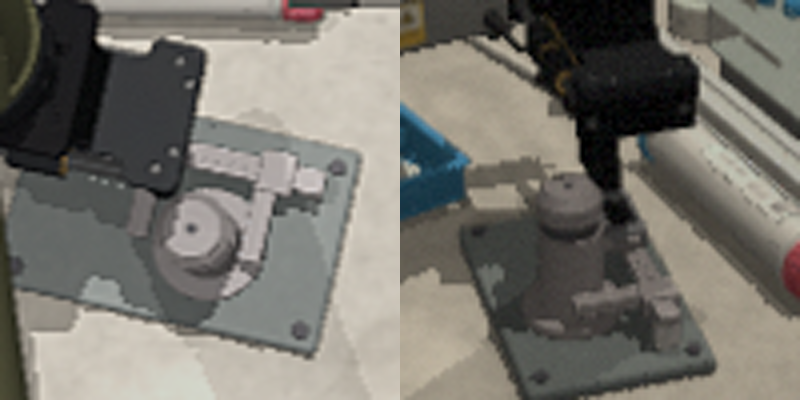

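The jaw has moved with the finger: it is at top crop (142,215), just short of the stub. I keep pushing in small steps and watch the force.

{"method": "move_arm", "body": {"increments": [[1,[0,-2,0],[0,0,0]],[1,[0,-4,0],[0,0,0]],[1,[0,-6,0],[0,0,0]],[1,[0,-7,0],[0,0,0]]]}}

```text
time_s: 4.4
tcp_pos: [0.615, 0.2066, 0.0534]
eef_rot: [-0.309, -3.126, 0.0]
force: [0.6, 1.9, -0.4]
opening: 0.0006
```

{"method": "move_arm", "body": {"increments": [[1,[0,-1,0],[0,0,0]],[1,[0,-2,0],[0,0,0]],[1,[0,-3,0],[0,0,0]],[1,[0,-3,0],[0,0,0]]]}}

```text
time_s: 4.8
tcp_pos: [0.6144, 0.2037, 0.0534]
eef_rot: [-0.309, -3.126, 0.0]
force: [0.6, 0.6, -1.6]
opening: 0.0004
```

{"method": "move_arm", "body": {"increments": [[1,[0,-1,0],[0,0,0]],[1,[0,-2,0],[0,0,0]],[1,[0,-3,0],[0,0,0]],[1,[0,-3,0],[0,0,0]]]}}

```text
time_s: 5.2
tcp_pos: [0.6138, 0.2009, 0.0535]
eef_rot: [-0.309, -3.126, 0.0]
force: [0.0, 1.2, -1.5]
opening: 0.0006
```

{"method": "move_arm", "body": {"increments": [[1,[0,-1,0],[0,0,0]],[1,[0,-2,0],[0,0,0]],[1,[0,-3,0],[0,0,0]],[1,[0,-3,0],[0,0,0]]]}}

```text
time_s: 5.6
tcp_pos: [0.6137, 0.2008, 0.0536]
eef_rot: [0.306, 3.125, 0.006]
force: [2.7, 6.8, -4.1]
opening: 0.0006
```

{"method": "move_arm", "body": {"increments": [[1,[0,-1,0],[0,0,0]],[1,[0,-2,0],[0,0,0]],[1,[0,-2,0],[0,0,0]]]}}

```text
time_s: 5.9
tcp_pos: [0.6137, 0.2007, 0.0537]
eef_rot: [0.305, 3.124, 0.009]
force: [3.1, 9.1, -6.7]
opening: 0.0003
```

{"method": "move_arm", "body": {"increments": [[1,[0,8,0],[0,0,0]],[1,[0,25,0],[0,0,0]],[1,[0,45,-10],[0,0,0]],[1,[0,45,-50],[0,0,0]],[1,[0,45,-95],[0,0,0]],[0,[0,25,-130],[0,0,0]],[0,[0,5,-140],[0,0,0]],[0,[0,-15,-145],[0,0,0]]]}}

```text
time_s: 6.7
tcp_pos: [0.6107, 0.1802, 0.2001]
eef_rot: [0.309, 3.124, 0.0]
force: [1.2, 0.0, -0.3]
opening: 0.0169
```

{"method": "move_arm", "body": {"increments": [[0,[40,-5,0],[0,0,0]],[0,[80,-20,0],[0,0,0]],[0,[110,-50,0],[0,0,0]],[0,[115,-95,0],[0,0,-3]],[0,[110,-140,0],[0,0,-6]],[0,[105,-185,0],[0,0,-10]],[0,[100,-230,0],[0,0,-14]],[0,[95,-260,0],[0,0,-15.5]]]}}

```text
time_s: 7.5
tcp_pos: [0.4636, -0.0591, 0.197]
eef_rot: [0.112, -3.137, 0.001]
force: [0.3, 0.1, 0.2]
opening: 0.0806
```

Run:
```python
from h import *
T=eyes.snapshot("top");S=eyes.snapshot("scene")
e=env.sense();print(e["time_s"],e["tcp_pos"],e["force"],e["opening"],tool([.464,-.186,.1]))
M=Ro.from_rotvec(e["eef_rot"]).as_matrix();print(M[:,1], np.degrees(np.arctan2(-M[0,1],M[1,1])))
c=lambda im,x,y:cv2.resize(im[y:y+75,x:x+100,::-1],(400,300),interpolation=cv2.INTER_CUBIC)
cv2.imwrite("pics/shut.png",np.hstack([c(T["color"],204,170),c(S["color"],250,150)]))
```

```text
7.6 [ 0.46396126 -0.0609151   0.19717024] [-0.28342216  0.71006541  0.99165049] 0.08428022395282768 [   7.8 -124.7   97.4]
[-0.06491153  0.99789011 -0.00135298] 3.721776991616348
```

View pics/shut.png

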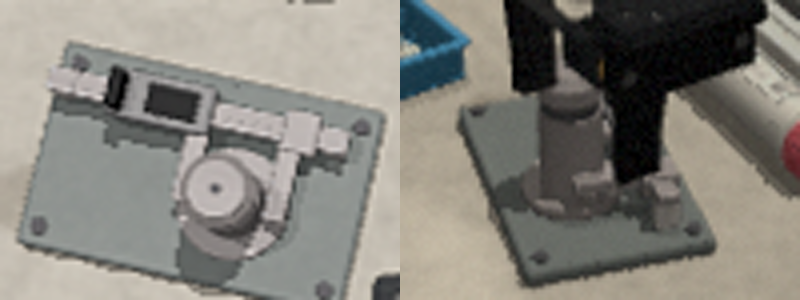

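The jaw now bears on the stub's +y side (top crop about (188,165)), so the caliper is shut. Now to above the pliers.

{"method": "move_arm", "body": {"increments": [[0,[2,-30,20],[0,0,0]],[0,[4,-70,50],[0,0,0]],[0,[7,-105,80],[0,0,-0.5]],[0,[8,-123,95],[0,0,-0.5]],[0,[8,-125,97],[0,0,-0.5]],[0,[8,-125,97],[0,0,-0.5]]]}}

```text
time_s: 8.2
tcp_pos: [0.4662, -0.1796, 0.1005]
eef_rot: [0.128, -3.136, -0.001]
force: [1.0, 1.5, -0.5]
opening: 0.0868
```

Run:
```python
from h import *
T=eyes.snapshot("top");S=eyes.snapshot("scene")
e=env.sense();print(e["time_s"],e["tcp_pos"],e["force"],e["opening"],tool([.464,-.186,.0045]),tool([.5347,-.1826,.004]))
M=Ro.from_rotvec(e["eef_rot"]).as_matrix();print(M.round(3).tolist())
c=lambda im,x,y:cv2.resize(im[y:y+75,x:x+100,::-1],(400,300),interpolation=cv2.INTER_CUBIC)
cv2.imwrite("pics/above.png",np.hstack([c(T["color"],350,215),c(S["color"],285,255)]))
```

```text
8.3 [ 0.46771467 -0.17867886  0.10186334] [-0.01530926 -0.03960078 -0.60110789] 0.08693282452156573 [ 4.4 -7.1 97.4] [-66.4  -9.6  97.9]
[[-0.996, -0.084, 0.0], [-0.084, 0.996, 0.001], [-0.0, 0.001, -1.0]]
```

View pics/above.png

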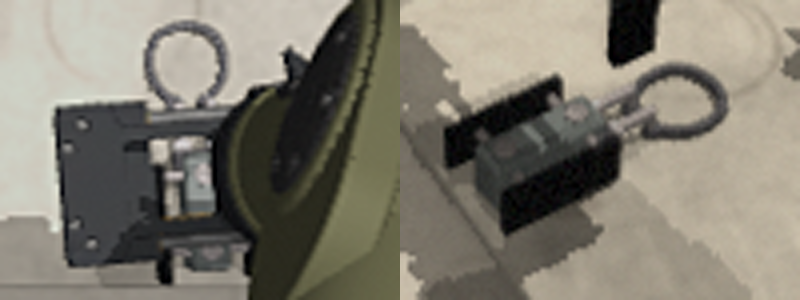

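The ring is still at top (396.5,231) and the pliers haven't moved. One finger shows at scene (443,262) with the pliers clear below. Correcting and descending part way.

{"method": "move_arm", "body": {"increments": [[0,[4,-7,20],[0,0,0]],[0,[4,-7,40],[0,0,0]],[0,[4,-7,50],[0,0,0]],[0,[4,-7,50],[0,0,0]],[0,[4,-7,50],[0,0,0]]]}}

```text
time_s: 8.8
tcp_pos: [0.4646, -0.187, 0.0523]
eef_rot: [-0.131, 3.138, 0.0]
force: [-0.8, -0.6, 1.8]
opening: 0.087
```

Run:
```python
from h import *
e=env.sense();print(e["time_s"],e["tcp_pos"],e["opening"],tool([.464,-.186,.0045]))
M=Ro.from_rotvec(e["eef_rot"]).as_matrix();print(M.round(3).tolist())
```

```text
8.8 [ 0.46460082 -0.18696672  0.05232133] 0.08695675226205918 [ 0.6  1.  47.8]
[[-0.997, -0.083, 0.001], [-0.083, 0.997, 0.0], [-0.001, 0.0, -1.0]]
```

{"method": "move_arm", "body": {"increments": [[0,[0.5,1,20],[0,0,0]],[0,[0.5,1,38],[0,0,0]],[0,[0.5,1,46],[0,0,0]],[0,[0.5,1,46],[0,0,0]],[1,[0.5,1,46],[0,0,0]],[1,[0.5,1,46],[0,0,0]],[1,[0.5,1,46],[0,0,0]],[1,[0.5,1,46],[0,0,0]]]}}

```text
time_s: 9.6
tcp_pos: [0.4637, -0.1866, 0.0061]
eef_rot: [-0.129, 3.138, 0.0]
force: [0.4, 0.7, 0.3]
opening: 0.0631
```

{"method": "move_arm", "body": {"increments": [[1,[0,0,0],[0,0,0]],[1,[0,0,0],[0,0,0]],[1,[0,0,0],[0,0,0]],[1,[0,0,0],[0,0,0]]]}}

```text
time_s: 10.0
tcp_pos: [0.4636, -0.1867, 0.006]
eef_rot: [-0.129, 3.138, -0.0]
force: [-1.4, 0.6, 4.6]
opening: 0.0352
```

{"method": "move_arm", "body": {"increments": [[1,[0,0,-5],[0,0,0]],[1,[0,0,-20],[0,0,0]],[1,[0,0,-45],[0,0,0]],[1,[0,0,-75],[0,0,0]],[1,[0,0,-105],[0,0,0]],[1,[0,0,-135],[0,0,0]],[1,[0,0,-144],[0,0,0]],[1,[0,0,-144],[0,0,0]]]}}

```text
time_s: 10.8
tcp_pos: [0.4637, -0.1865, 0.1501]
eef_rot: [-0.13, 3.137, 0.0]
force: [-0.7, -0.2, -2.4]
opening: 0.0352
```

Run:
```python
from h import *
T=eyes.snapshot("top");S=eyes.snapshot("scene")
e=env.sense();print(e["time_s"],e["tcp_pos"],e["force"],e["opening"])
M=Ro.from_rotvec(e["eef_rot"]).as_matrix()
X=e["tcp_pos"]+M@[-.068,0,.0025]; print(X); a=proj(T,X).astype(int);b=proj(S,X).astype(int); print(a,b)
c=lambda im,p:cv2.resize(im[p[1]-37:p[1]+38,p[0]-50:p[0]+50,::-1],(400,300),interpolation=cv2.INTER_CUBIC)
cv2.imwrite("pics/lift.png",np.hstack([c(T["color"],a),c(S["color"],b)]))
print(tool([.552-.068,.127-.006,.15]))
```

```text
10.9 [ 0.46215465 -0.18604509  0.14793902] [-0.06895926 -0.30759845 -2.92059833] 0.03500641596138627
[ 0.52991648 -0.18043376  0.1452748 ]
[408 227] [356 225]
[-47.1 304.2  -1.9]
```

View pics/lift.png

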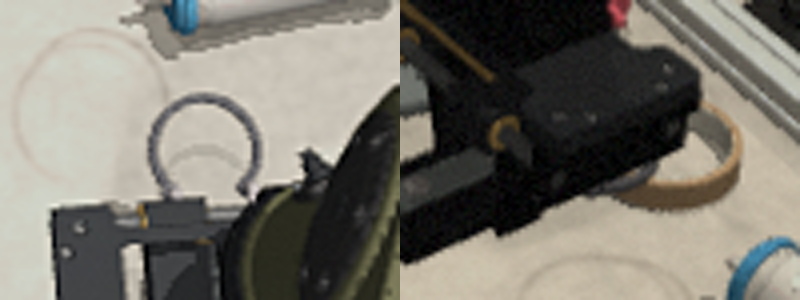

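The lifted ring is spread: in the top view its outer edge is about 57 mm across, centred near (409,228), within 2 mm of the prediction (408,227). The gripper hides it in the scene view, so I'll carry it over and turn the pliers to about -35° yaw, which makes it visible in both views.

{"method": "move_arm", "body": {"increments": [[1,[-3,20,0],[0,0,2]],[1,[-8,50,0],[0,0,6]],[1,[-14,85,0],[0,0,11]],[1,[-21,120,0],[0,0,16]],[1,[-28,155,0],[0,0,21]],[1,[-35,190,0],[0,0,26]],[1,[-41,220,0],[0,0,31]],[1,[-45,240,0],[0,0,35]]]}}

```text
time_s: 11.7
tcp_pos: [0.4868, 0.0589, 0.1471]
eef_rot: [-0.82, -3.029, 0.002]
force: [0.1, -1.0, -2.9]
opening: 0.0349
```

Run:
```python
from h import *
e=env.sense();print(e["time_s"],e["tcp_pos"],e["opening"],e["joint_pos"],tool([.496,.166,.15]))
M=Ro.from_rotvec(e["eef_rot"]).as_matrix();print(M.round(3).tolist())
```

```text
11.7 [0.48678191 0.05889203 0.14710512] 0.03488179972774107 [-0.56181728  0.0310882   0.39653013  1.94553649 -0.01319796  1.17149901
  0.88153431] [46.1 97.1 -3. ]
[[-0.863, 0.505, -0.004], [0.505, 0.863, -0.001], [0.003, -0.002, -1.0]]
```

{"method": "move_arm", "body": {"increments": [[1,[12,22,-3],[0,0,1]],[1,[24,48,-3],[0,0,2.5]],[1,[35,72,-3],[0,0,4]],[1,[44,90,-3],[0,0,5]],[1,[46,95,-3],[0,0,5]],[1,[46,95,-3],[0,0,5]],[1,[46,95,-3],[0,0,5]]]}}

```text
time_s: 12.4
tcp_pos: [0.4961, 0.1597, 0.1515]
eef_rot: [-0.953, -2.992, 0.003]
force: [0.2, -0.4, -2.4]
opening: 0.0352
```

Run:
```python
from h import *
T=eyes.snapshot("top");S=eyes.snapshot("scene")
e=env.sense();print(e["time_s"],e["tcp_pos"],e["force"],e["opening"])
M=Ro.from_rotvec(e["eef_rot"]).as_matrix();print(M.round(3).tolist())
X=e["tcp_pos"]+M@[-.068,0,.0025]; print(X); a=proj(T,X).round().astype(int);b=proj(S,X).round().astype(int); print(a,b)
c=lambda im,p:cv2.resize(im[p[1]-25:p[1]+25,p[0]-25:p[0]+25,::-1],(400,400),interpolation=cv2.INTER_CUBIC)
cv2.imwrite("pics/over.png",np.hstack([c(T["color"],a),c(S["color"],b+[0,5])]))
```

```text
12.5 [0.49648854 0.15980931 0.15219234] [ 0.3799718  -0.40972258 -2.64100181] 0.03533135365595988
[[-0.815, 0.579, -0.001], [0.579, 0.815, -0.001], [0.0, -0.001, -1.0]]
[0.55191461 0.12041488 0.14968651]
[258 214] [293 150]
```

View pics/over.png

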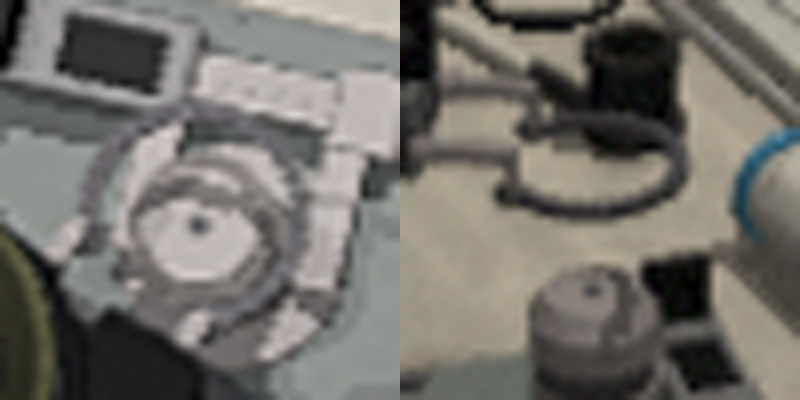

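The top crop shows the ring round the stub top, with midline points such as (195,108), (297,215) and (92,180); the stub dot is at crop (200,223). The scene crop shows the ring level above the stub, right edge at (678,165), and the stub dot at (595,290). Next I fit circles to the ring midline.

```bash
cat >> h.py <<'E'
def circ(P):
    P=np.array(P);A=np.c_[2*P[:,:2],np.ones(len(P))];k=np.linalg.lstsq(A,(P[:,:2]**2).sum(1),rcond=None)[0]
    return k[:2],np.sqrt(k[2]+k[0]**2+k[1]**2)
E
python3 - <<'E'
from h import *
np.set_printoptions(precision=4,suppress=True)
T=eyes.snapshot("top");S=eyes.snapshot("scene")
tp=lambda p:(233+p[0]/8-.44,189+p[1]/8-.44); sp=lambda p:(268+(p[0]-400)/8-.44,130+p[1]/8-.44)
a=[(195,108),(297,215),(270,145),(92,180),(125,135),(260,300),(215,330)]
b=[(678,165),(590,208),(655,195),(600,116),(660,130),(530,198)]
for z in(.142,.146,.150,.154):
    print(z,circ([plane(T,tp(p),z) for p in a]),circ([plane(S,sp(p),z) for p in b]))
print(tri(T,tp((200,223)),S,sp((595,290))))
E
```

```text
0.142 (array([0.5495, 0.1241]), np.float64(0.027303478589334983)) (array([0.5556, 0.1354]), np.float64(0.027183416211069084))
0.146 (array([0.549 , 0.1236]), np.float64(0.027185074901686826)) (array([0.5525, 0.1292]), np.float64(0.026993428081047353))
0.15 (array([0.5486, 0.1232]), np.float64(0.027066671214038805)) (array([0.5494, 0.1229]), np.float64(0.026803439951025704))
0.154 (array([0.5482, 0.1227]), np.float64(0.026948267526375667)) (array([0.5463, 0.1166]), np.float64(0.026613451820996933))
(array([0.5524, 0.1264, 0.1034]), np.float64(0.0010183395526774616))
```

{"method": "move_arm", "body": {"increments": [[1,[-0.5,2,0],[0,0,0]],[1,[-0.5,4,0],[0,0,0]],[1,[-0.5,5,10],[0,0,0]],[1,[-0.5,5,20],[0,0,0]],[1,[-0.5,5,30],[0,0,0]],[1,[-0.5,5,38],[0,0,0]],[1,[-0.5,5,38],[0,0,0]],[1,[-0.5,5,38],[0,0,0]]]}}

```text
time_s: 13.4
tcp_pos: [0.4997, 0.1652, 0.1143]
eef_rot: [-0.952, -2.994, 0.001]
force: [-0.0, 0.2, -2.6]
opening: 0.0353
```

Run:
```python
from h import *
T=eyes.snapshot("top");S=eyes.snapshot("scene")
e=env.sense();print(e["time_s"],e["tcp_pos"],e["force"],e["opening"])
M=Ro.from_rotvec(e["eef_rot"]).as_matrix();print(M.round(3).tolist())
c=lambda im,p:cv2.resize(im[p[1]-25:p[1]+25,p[0]-25:p[0]+25,::-1],(400,400),interpolation=cv2.INTER_CUBIC)
cv2.imwrite("pics/near.png",np.hstack([c(T["color"],(258,214)),c(S["color"],(293,165))]))
```

```text
13.5 [0.50019966 0.16548592 0.11499262] [ 0.10093035 -0.1620066  -2.6444881 ] 0.03514801170859285
[[-0.816, 0.578, 0.001], [0.578, 0.816, 0.0], [-0.0, 0.001, -1.0]]
```

View pics/near.png

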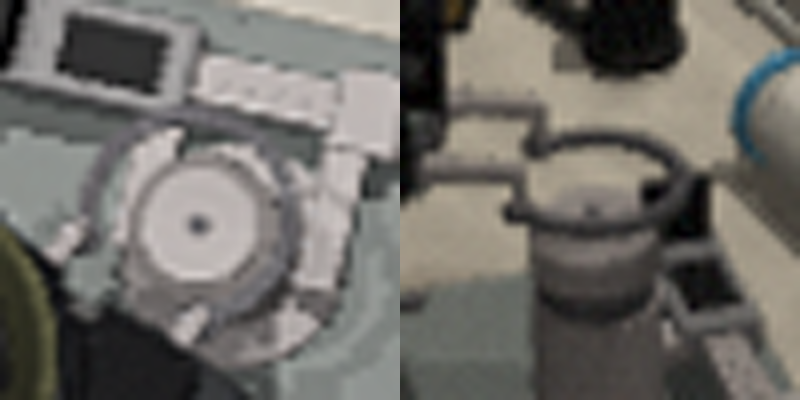

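Top crop: the ring midline runs through about (190,113), (292,215) and (93,185) round the dot at (200,223). In the scene crop the ring is just above the stub top, with its right edge at (680,185) and the dot at (592,211).

Run:
```python
from h import *
np.set_printoptions(precision=4,suppress=True)
T=eyes.snapshot("top");S=eyes.snapshot("scene")
tp=lambda p:(233+p[0]/8-.44,189+p[1]/8-.44); sp=lambda p:(268+(p[0]-400)/8-.44,140+p[1]/8-.44)
a=[(190,113),(292,215),(268,148),(93,185),(120,142),(265,290),(215,322)]
b=[(680,185),(600,138),(655,152),(590,225),(655,212),(525,213)]
for z in(.106,.110,.114,.118):
    print(z,circ([plane(T,tp(p),z) for p in a]),circ([plane(S,sp(p),z) for p in b]))
print(tri(T,tp((200,223)),S,sp((592,211))))
```

```text
0.106 (array([0.5536, 0.1286]), np.float64(0.027210344913751332)) (array([0.5567, 0.1376]), np.float64(0.02570228039060146))
0.11 (array([0.5532, 0.1281]), np.float64(0.027096777551992947)) (array([0.5538, 0.1317]), np.float64(0.025533274890942637))
0.114 (array([0.5528, 0.1276]), np.float64(0.026983210190230113)) (array([0.5509, 0.1258]), np.float64(0.02536426939129038))
0.118 (array([0.5523, 0.1272]), np.float64(0.02686964282847085)) (array([0.5479, 0.1199]), np.float64(0.025195263891624953))
(array([0.552 , 0.1266, 0.103 ]), np.float64(0.0019337385271072244))
```

{"method": "move_arm", "body": {"increments": [[1,[0,-1,0],[0,0,0]],[1,[0,-1,3],[0,0,0]],[1,[0,-1,6],[0,0,0]],[1,[0,-1,9],[0,0,0]],[1,[0,-1,12],[0,0,0]],[1,[0,-1,15],[0,0,0]],[1,[0,-1,17],[0,0,0]],[1,[0,-1,17],[0,0,0]]]}}

```text
time_s: 14.4
tcp_pos: [0.499, 0.1644, 0.0972]
eef_rot: [-0.952, -2.993, 0.001]
force: [-0.3, -0.2, -3.2]
opening: 0.035
```

{"method": "move_arm", "body": {"increments": [[1,[0,0,3],[0,0,0]],[1,[0,0,6],[0,0,0]],[1,[0,0,9],[0,0,0]],[1,[0,0,12],[0,0,0]],[1,[0,0,14],[0,0,0]],[1,[0,0,15.5],[0,0,0]],[1,[0,0,15.5],[0,0,0]],[1,[0,0,15.5],[0,0,0]]]}}

```text
time_s: 15.2
tcp_pos: [0.4993, 0.1645, 0.0821]
eef_rot: [0.952, 2.994, 0.0]
force: [0.4, 0.6, -2.3]
opening: 0.0349
```

Run:
```python
from h import *
T=eyes.snapshot("top");S=eyes.snapshot("scene")
e=env.sense();print(e["time_s"],e["tcp_pos"],e["force"],e["torque"],e["opening"])
M=Ro.from_rotvec(e["eef_rot"]).as_matrix();print(M.round(3).tolist())
c=lambda im,p:cv2.resize(im[p[1]-25:p[1]+25,p[0]-25:p[0]+25,::-1],(400,400),interpolation=cv2.INTER_CUBIC)
cv2.imwrite("pics/on.png",np.hstack([c(T["color"],(258,214)),c(S["color"],(293,172))]))
```

```text
15.3 [0.49938411 0.16457852 0.08223979] [ 0.53670678 -0.5324721  -2.38714934] [-0.00880814  0.04126105 -0.04498917] 0.0350241847084926
[[-0.816, 0.578, 0.0], [0.578, 0.816, 0.0], [-0.0, 0.0, -1.0]]
```

View pics/on.png

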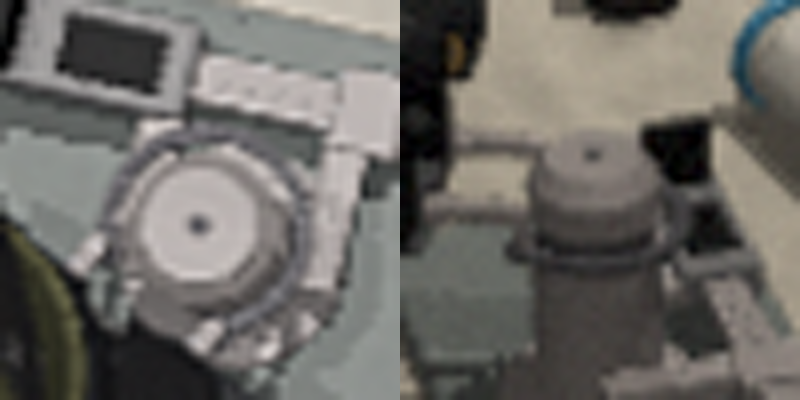

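The ring is round the stub at the groove: the top crop midline runs through (208,133), (303,230) and (112,205). In the scene crop its front arc at (590,258) lies over the dark groove. Numeric check of the centring:

Run:
```python
from h import *
np.set_printoptions(precision=4,suppress=True)
T=eyes.snapshot("top");S=eyes.snapshot("scene")
tp=lambda p:(233+p[0]/8-.44,189+p[1]/8-.44); sp=lambda p:(268+(p[0]-400)/8-.44,147+p[1]/8-.44)
a=[(208,133),(303,230),(275,165),(112,205),(135,160),(275,295),(230,325)]
b=[(682,225),(590,258),(650,250),(525,248)]
for z in(.076,.08,.084):
    print(z,circ([plane(T,tp(p),z) for p in a]))
# scene: expected front midline (r=26mm) for each z at stub axis, and right extreme
for z in(.076,.08,.084):
    th=np.linspace(0,2*np.pi,361);P=np.array([proj(S,np.array([.552+.026*np.cos(t),.127+.026*np.sin(t),z])) for t in th])
    print(z,((P.max(0)-[268,147]+.44)*8+[400,0]),((P.min(0)-[268,147]+.44)*8+[400,0]))
e=env.sense();print(e["time_s"],e["tcp_pos"],e["force"],e["opening"])
```

```text
0.076 (array([0.5538, 0.1282]), np.float64(0.0261594475117196))
0.08 (array([0.5533, 0.1278]), np.float64(0.026053580187977782))
0.084 (array([0.5529, 0.1273]), np.float64(0.025947712864231528))
0.076 [682.8244 277.8871] [510.6486 184.5395]
0.08 [682.6829 266.634 ] [510.1623 173.5007]
0.084 [682.5409 255.3351] [509.674  162.4186]
15.4 [0.4993 0.1646 0.0822] [-0.0112 -0.41   -2.4642] 0.0349471506427089
```

{"method": "move_arm", "body": {"increments": [[1,[0.3,-0.7,0.7],[0,0,0]],[1,[0.3,-0.7,0.7],[0,0,0]],[1,[0.3,-0.7,0.7],[0,0,0]],[1,[0.3,-0.7,0.7],[0,0,0]],[1,[0.3,-0.7,0.7],[0,0,0]],[1,[0.3,-0.7,0.7],[0,0,0]]]}}

```text
time_s: 16.0
tcp_pos: [0.4986, 0.1641, 0.0814]
eef_rot: [0.952, 2.994, 0.0]
force: [-0.2, -0.8, -2.7]
opening: 0.0354
```

Run:
```python
from h import *
from station import order
e=env.sense();print(e["time_s"],e["tcp_pos"],e["force"],e["torque"],e["opening"])
if e["opening"]<.036 and np.linalg.norm(e["force"][:2])<2.5 and abs(e["force"][2]+2.5)<2: print(order.job_done())
```

```text
16.0 [0.49860643 0.16411953 0.08138063] [-0.22879672 -0.76599941 -2.68027087] [-0.0162832  -0.01445054  0.00120844] 0.03537362881293046
the job is handed in; nothing more can be done
None
```

The job is handed in at 16.0 s: the caliper jaw is shut on the stub, and the pliers hold the spread ring round the groove.

- **Caliper:** I pushed the sliding jaw until it stopped moving and the push force rose from about 1–2 N to 9 N, then backed off. A picture taken afterwards showed it still touching the stub.
- **Grips:** they are squeezed home, with the finger opening at 35.4 mm (home is 36 mm).
- **Contact:** the wrist felt under 1 N sideways and about the pliers' own weight (2.7 N) downward. So there is no sign of the ring pressing on the stub, either on the way down or at the end.
- **Centring and tilt:** the last look put the ring 1–1.5 mm off the stub's axis, with 3.5 mm clearance all round. I then shifted it 0.7 mm toward centre. The tool points straight down to within 0.1°.
- **Height (checks disagreed slightly):** the arm's position put the ring at about 80 mm, while the scene camera suggested about 82 mm. I lowered it 0.7 mm as a compromise. Both readings are well inside the 75–85 mm groove.

I took no picture after that last small shift. I didn't touch the tape roll, label roll or spare canister, but I did not check them in a picture at the end.

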